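Size a trough former on the slot gauge

TASK

The gel-trough former standing alone in the front pocket of the stand has lost its size mark. Lift it out and try it gently on the slot gauge, trying the narrowest slot first, then the next wider and so on until the first one accepts its blade; leave it there, fully home with its shoulder flat on the gauge, and let go. Never force it, and leave the other two formers and everything else on the bench where they are.

Things in the scene. Friction and masses are not known exactly. Their poses are not given: they have to be found in the camera images.
- former_a: one of 3 look-alike formers, 110 g: grip 40 (x) x 12 (y), z 8 to 52 mm; shoulder 50 (x) x 28 (y), z 0 to 8; steel blade 44 (x), z -34 to 0, centred under the grip. Origin: centre of the shoulder's underside, z up. Blade 6, 9.5 or 13 mm thick (y), one former of each; which has which is unknown, hidden in the stand. The right slot is 1.5 mm wider than the blade
- former_b: one of 3 look-alike formers, 110 g: grip 40 (x) x 12 (y), z 8 to 52 mm; shoulder 50 (x) x 28 (y), z 0 to 8; steel blade 44 (x), z -34 to 0, centred under the grip. Origin: centre of the shoulder's underside, z up. Blade 6, 9.5 or 13 mm thick (y), one former of each; which has which is unknown, hidden in the stand. The right slot is 1.5 mm wider than the blade
- former_c: one of 3 look-alike formers, 110 g: grip 40 (x) x 12 (y), z 8 to 52 mm; shoulder 50 (x) x 28 (y), z 0 to 8; steel blade 44 (x), z -34 to 0, centred under the grip. Origin: centre of the shoulder's underside, z up. Blade 6, 9.5 or 13 mm thick (y), one former of each; which has which is unknown, hidden in the stand. The right slot is 1.5 mm wider than the blade
- stand: fixed grey block 150 (x) x 170 (y) x 48 mm high, origin under its centre; three pockets, each holding a former that rests by its shoulder on the block's top: one alone in the front row (-x side, nearest the robot), two in the rear row. The formers stand at the stand's yaw; neighbours' grips are more than 40 mm clear of the front one's
- front_pocket (a point): middle of the front pocket's mouth, at the stand's top; the former to be sized stands here at the start, its origin at this point
- gauge: fixed aluminium gauge on a dark base 60 (x) x 184 (y) x 48 mm high, origin under its centre: five slots along x, open at top and ends, 42 mm deep, no lead-in, 34 mm apart, widening from the -y end to the +y end. A former is fully home when its shoulder lies on the gauge's top; its blade then clears the slot floor by 8 mm. Rigid: touch at about 10 mm/s, stop at 3 to 5 N
- slot1 (a point): middle of the mouth of slot 1, at the gauge's top; slot 4 mm wide (along the gauge's y): the narrowest, too narrow for every former
- slot2 (a point): middle of the mouth of slot 2, at the gauge's top; slot 7.5 mm wide (along the gauge's y)
- slot3 (a point): middle of the mouth of slot 3, at the gauge's top; slot 11 mm wide (along the gauge's y)
- slot4 (a point): middle of the mouth of slot 4, at the gauge's top; slot 14.5 mm wide (along the gauge's y)
- slot5 (a point): middle of the mouth of slot 5, at the gauge's top; slot 18 mm wide (along the gauge's y): the widest
- jar: bystander: small screw-top jar, 48 dia x 65 mm, origin under its centre
- dish: bystander: shallow clear dish, 70 dia x 18 mm, origin under its centre
- tip_box: bystander: open divided pipette-tip box, 85 x 125 x 50 mm, origin under its centre
- reagent: bystander: amber reagent bottle, 64 dia x 140 mm, origin under its centre
- beaker: bystander: glass beaker, 68 dia x 85 mm, origin under its centre
- tube_rack: bystander: white tube rack block, 80 x 140 x 45 mm, origin under its centre
- lid: bystander: clear flat box lid, 90 x 130 x 12 mm, origin under its centre
Not all that is in view belongs to the job. Leave any orange or yellow look-alike of the former_c alone.

How it is judged (in metres and radians):
On the way, in this order (a step that is already met when the one before it is completed fails the run):
1. the former from the front pocket is lifted clear of the stand (distance between each of former_a, former_b, former_c and front_pocket above 0.06 m and z of any of former_a, former_b, former_c in the frame of front_pocket above 0.036 m), for 0.1 s.
2. its blade is set on the narrowest slot of the gauge and refused (((contact force between former_a and gauge above 0.5 N and horizontal distance between former_a and slot1 below 0.014 m) or (contact force between former_b and gauge above 0.5 N and horizontal distance between former_b and slot1 below 0.014 m) or (contact force between former_c and gauge above 0.5 N and horizontal distance between former_c and slot1 below 0.014 m))), for 0.05 s.
3. it is then tried at the next slot (blade at its mouth or in it) (((z of former_a in the frame of slot2 below 0.037 m and horizontal distance between former_a and slot2 below 0.014 m) or (z of former_b in the frame of slot2 below 0.037 m and horizontal distance between former_b and slot2 below 0.014 m) or (z of former_c in the frame of slot2 below 0.037 m and horizontal distance between former_c and slot2 below 0.014 m))), for 0.05 s.
At the end, for the whole second after the job is handed in: the former from the front pocket stands in the narrowest slot that accepts its blade (centre within 12 mm of that slot's), its shoulder within 2.5 mm of the gauge's top, upright within 0.06 rad, at rest; the front pocket is empty and the other two formers are within 15 mm of their start (((horizontal distance between former_a and slot3 below 0.012 m and z of former_a in the frame of slot3 below 0.0025 m and angle between former_a's own z axis and vertical below 0.06 rad and linear speed of former_a below 0.01 m/s and angular speed of former_a below 0.1 rad/s and distance of each of former_b, former_c from where it was at the start of the episode below 0.015 m and horizontal distance between each of former_a, former_b, former_c and front_pocket above 0.06 m) or (horizontal distance between former_b and slot4 below 0.012 m and z of former_b in the frame of slot3 below 0.0025 m and angle between former_b's own z axis and vertical below 0.06 rad and linear speed of former_b below 0.01 m/s and angular speed of former_b below 0.1 rad/s and distance of each of former_a, former_c from where it was at the start of the episode below 0.015 m and horizontal distance between each of former_a, former_b, former_c and front_pocket above 0.06 m) or (horizontal distance between former_c and slot2 below 0.012 m and z of former_c in the frame of slot3 below 0.0025 m and angle between former_c's own z axis and vertical below 0.06 rad and linear speed of former_c below 0.01 m/s and angular speed of former_c below 0.1 rad/s and distance of each of former_a, former_b from where it was at the start of the episode below 0.015 m and horizontal distance between each of former_a, former_b, former_c and front_pocket above 0.06 m))); the robot touches nothing.
It fails at once if a former is pressed on the gauge with more than 40 N, even for a moment (contact force between any of former_a, former_b, former_c and gauge above 40 N).
It fails at once if more than one former is moved (15 mm) (distance of each of former_a, former_b from where it was at the start of the episode above 0.015 m or distance of each of former_b, former_c from where it was at the start of the episode above 0.015 m or distance of each of former_a, former_c from where it was at the start of the episode above 0.015 m).
It fails at once if a bystander is moved by more than 30 mm (distance of any of jar, dish, tip_box, reagent, beaker, tube_rack, lid from where it was at the start of the episode above 0.03 m).
It also fails if it takes over 72 s, if anything falls off the work surface, if the arm or the gripper's body presses on something with over 40 N, if the wrist force passes 120 N, or if a joint passes its speed limit or range.

ROBOT

A 6-joint arm with a two-finger parallel gripper is mounted at the origin on the work surface. World frame = base frame: x ahead of the robot, y to its left, z up, the work surface at z = 0. Lengths are in m, angles in degrees, forces in N, time in s.
With the tool pointing down it reaches from about 0.3 to 0.75 m from the base axis. Payload 8.5 kg.
Tool frame: the origin (TCP) lies on the centre line of the jaws, within the pads' length; the fingertips stand 17 mm ahead of it and the grasp point (between the pads) lies 2 mm behind it (env.tcp_to_tips is the distance from the TCP to the fingertips, in m); z points along the fingers, y is the line along which they close (so a half turn about z gives the same grasp; the last joint's range is limited). The gripper opens to 85 mm and grips with 20 to 120 N. Pads are 22 mm wide; open, the fingers measure 114 mm over their backs; the gripper's body (76 mm by 85 mm) begins 54 mm behind the grasp point. The pads swing forward as they close: fully open they stand 13 mm farther back than shut.
Start: joints at [-89.284, 21.807, 74.336, -0, 83.858, -12.336], TCP at [0.124, -0.536, 0.248] pointing down, gripper open.
Joint ranges: [-178.18, 178.18], [-50.72, 133.34], [12.68, 142.11], [-81.47, 261.47], [9.98, 163.14], [-165.26, 165.26]. Speed limits (degrees/s): [136.94, 136.94, 180, 180, 180, 180].

INTERFACE

Orientations are given as a 3x3 rotation matrix whose columns are the frame's x, y, z axes.
In Python, from rig import env gives the robot as it stands. The module is installed in compiled form; this text tells all that it offers.
- The arm moves only by the shell command python3 -m pendant 'ROWS' [FORCE]. ROWS is JSON, a list of rows, each a list of 7 numbers: the opening, from 0 (shut) to 1 (fully open), then the shift along the tool's x, y, z in m, then the turn, a rotation vector about the tool's x, y, z in rad. A call has 1 to 5 rows; each row is the pose to reach, as a shift and turn from the pose commanded when the call began, along the tool's axes at that moment; what a row does not reach only later rows make up. A row lasts 1/8 s, in which the tool goes at most 62.5 mm and 10.7 degrees, less where a joint would pass 70% of its speed; a pose out of reach is approached as far as the arm can. A call with a gripper value outside its range is refused whole. The fingers move at their own pace and stop on an object; FORCE is the grip in N (left out, the last holds). Time passes only in rows, so rows that repeat a pose let the fingers close. It gives the time, the measured TCP pose, the force, the opening and the grip force at its end, in the units of the state.
- env.observe(): the state, without advancing time (a new reading comes with each control period).
- env.get_image(name): name is "side" or "top"; returns a dict with "image" (420x560x3 uint8, blue, green, red), "fx", "fy", "cx", "cy" (pixels), "pose" (4x4, takes a point from camera to world coordinates). Camera axes: x right, y up, looking along -z (the intrinsics and any distortion apply to the point x, -y, -z); pixel columns grow to the right and rows downward; lengths in m; the calibration is good to about 2 mm. A picture is of the moment at which its call begins. There is no depth.
- env.close_job(): hands the job in; it is judged then, once.
Trained networks look in the newest picture that a camera, given by its name, has taken for a name from the list of things; names that differ only in an ending like _2 or _b are one class to them, and where a whole thing is asked for, a point or a joint stands for the part that bears it (a point fixed in the world has none). Each returns a list of dicts, best first, with "conf" (0 to 1); they miss things now and then, are a little off and sometimes report something else, mostly with a low value. They report only what shows in the picture. A call takes as long as a camera call. They do not tell look-alikes from the thing itself.
- env.find_in(camera, thing): "bbox" ([centre column, centre row, width, height] in pixels, round what is visible of it).
- env.trace(camera, thing): "mask" (420x560 bool, what is visible of it) and "bbox" ([centre column, centre row, width, height] in pixels, round what is visible of it).
- env.tip_of(camera, thing): "centre" ([column, row] in pixels: a listed point, or the origin of a listed thing).
The state is a dict: "time_s": time; "q": joint angles; "qvel": joint speeds; "joint_efforts": joint torques, N m; "position": TCP position; "tool_rot": TCP orientation; "ft_force": force on the tool from outside, world axes, zero at the start; "wrist_torque": the same for the moment, N m; "grip_width": finger opening in m; "gripper_force": force on a finger pad.
Only numpy, scipy, OpenCV 4.12 (cv2) and the standard library are available. Lean on these libraries where they do the work, as an engineer would, in place of code of your own. Each camera call takes 0.05 s, during which the arm holds its last target. There are 200 camera calls.

## Working session

There is one attempt and no reset: what is moved stays moved. The work goes in short steps, Python scripts to look and compute and a shell command to move; the robot and the scene stay as the last step left them, time stands still between calls to the robot, and variables do not carry over. Pictures are saved under pics/ and viewed, at most 10 in all, crops included, and the job is handed in when it is done.

```bash
mkdir -p pics
cat > h.py <<'E'
import numpy as np, cv2
from rig import env
def ray(c,px):
    p=c["pose"]; d=np.array([(px[0]-c["cx"])/c["fx"],-(px[1]-c["cy"])/c["fy"],-1.])
    return p[:3,3],p[:3,:3]@d
def at_z(c,px,z):
    o,d=ray(c,px); return o+d*(z-o[2])/d[2]
def proj(c,P):
    p=c["pose"]; q=(np.atleast_2d(P)-p[:3,3])@p[:3,:3]
    return np.c_[c["cx"]+c["fx"]*q[:,0]/-q[:,2], c["cy"]+c["fy"]*q[:,1]/q[:,2]]
E
python3 - <<'E'
from h import *
for n in("top","side"):
    c=env.get_image(n); cv2.imwrite(f"pics/{n}0.png",c["image"])
    print(n,{k:(c[k] if k!="image" and k!="pose" else 0) for k in c},c["pose"].round(3).tolist())
    for t,z in(("former_a",.048),("stand",.0),("gauge",0.),("front_pocket",.048),("slot1",.048),("slot2",.048),("slot3",.048),("slot4",.048),("slot5",.048)):
        for r in env.tip_of(n,t)[:4]: print(t,round(r["conf"],2),np.round(r["centre"],1),at_z(c,r["centre"],z).round(4))
s=env.observe();print(s["position"],s["tool_rot"],s["ft_force"])
E
```

```text
top {'image': 0, 'fx': 539.6316252608351, 'fy': 539.6316252608351, 'cx': 274.7797427997582, 'cy': 213.1687675338147, 'pose': 0} [[-0.029, 0.994, -0.108, 0.39], [-1.0, -0.029, 0.005, -0.008], [0.002, 0.108, 0.994, 1.562], [0.0, 0.0, 0.0, 1.0]]
former_a 0.77 [153.4 152.3] [0.739  0.3262 0.048 ]
former_a 0.65 [197.5 231. ] [0.5101 0.2033 0.048 ]
former_a 0.55 [176.8 203.5] [0.5897 0.2608 0.048 ]
former_a 0.5 [138.4 180.7] [0.658  0.3691 0.048 ]
stand 0.71 [198.1 217.1] [0.5543 0.2078 0.    ]
stand 0.68 [212.2 199.2] [0.6057 0.1659 0.    ]
gauge 0.63 [341.2 220.6] [ 0.5321 -0.2079  0.    ]
gauge 0.37 [199.6 216.1] [0.5571 0.2034 0.    ]
front_pocket 0.61 [198.9 227.8] [0.519  0.1993 0.048 ]
front_pocket 0.35 [365.9 207.5] [ 0.5629 -0.2731  0.048 ]
slot1 0.78 [356.2 214.2] [ 0.5447 -0.2449  0.048 ]
slot1 0.78 [346.6 218.4] [ 0.5336 -0.2173  0.048 ]
slot1 0.72 [331.5 220.3] [ 0.5294 -0.1745  0.048 ]
slot2 0.78 [356.2 214.2] [ 0.5447 -0.2449  0.048 ]
slot2 0.78 [346.6 218.4] [ 0.5336 -0.2173  0.048 ]
slot2 0.72 [331.5 220.3] [ 0.5294 -0.1745  0.048 ]
slot3 0.78 [356.2 214.2] [ 0.5447 -0.244
[... 1616 characters left out ...]
366 -0.2368  0.048 ]
slot3 0.79 [291. 191.] [ 0.5156 -0.1722  0.048 ]
slot4 0.88 [282.7 176.9] [ 0.5559 -0.2711  0.048 ]
slot4 0.87 [286.4 195.6] [ 0.5248 -0.1387  0.048 ]
slot4 0.84 [287.1 181.7] [ 0.5366 -0.2368  0.048 ]
slot4 0.79 [291. 191.] [ 0.5156 -0.1722  0.048 ]
slot5 0.88 [282.7 176.9] [ 0.5559 -0.2711  0.048 ]
slot5 0.87 [286.4 195.6] [ 0.5248 -0.1387  0.048 ]
slot5 0.84 [287.1 181.7] [ 0.5366 -0.2368  0.048 ]
slot5 0.79 [291. 191.] [ 0.5156 -0.1722  0.048 ]
[ 0.12419626 -0.53578796  0.24832098] [[ 9.74158950e-01  2.25863543e-01 -4.27321427e-06]
 [ 2.25863543e-01 -9.74158949e-01 -3.80875461e-05]
 [-1.27653780e-05  3.61381606e-05 -9.99999999e-01]] [0.64106619 0.06995656 0.55775339]
```

View pics/top0.png

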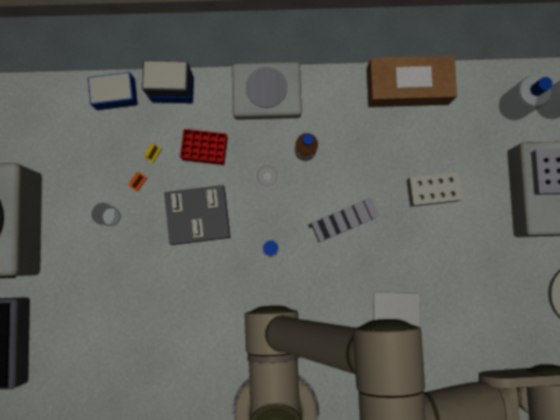

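View pics/side0.png

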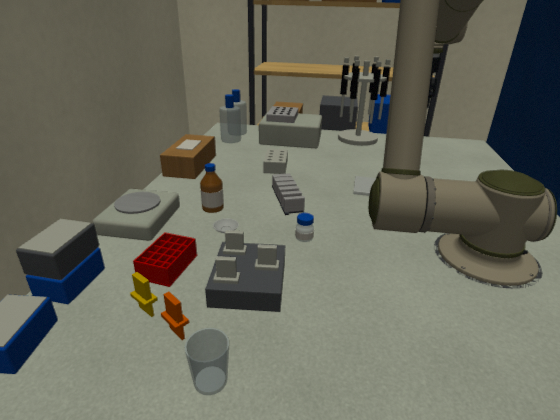

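Top view: the stand is at about (197,215) with the front former at (197,228), the gauge runs from (313,232) to (375,210), and the orange and yellow look-alikes are at (138,181) and (153,152). Next I rectify close-ups at z = 0.048.

```bash
cat >> h.py <<'E'
def ortho(c,cen,z,half=(.12,.12),s=.0006):
    # up = +x world, left = +y world
    nx,ny=int(2*half[0]/s),int(2*half[1]/s)
    r,k=np.mgrid[0:nx,0:ny]
    P=np.c_[(cen[0]+half[0]-s*r).ravel(),(cen[1]+half[1]-s*k).ravel(),np.full(r.size,z)]
    m=proj(c,P).astype(np.float32)
    return cv2.remap(c["image"],m[:,0].reshape(r.shape),m[:,1].reshape(r.shape),cv2.INTER_CUBIC)
E
python3 - <<'E'
from h import *
rows=[]
for n in("top","side"):
    c=env.get_image(n)
    np.save(f"{n}.npy",c,allow_pickle=True)
    rows.append(np.hstack([ortho(c,(.555,.20),.048,(.115,.115)),ortho(c,(.535,-.2),.048,(.115,.115))]))
o=cv2.convertScaleAbs(np.vstack(rows),alpha=1.5)
o=cv2.resize(o,None,fx=.78,fy=.78,interpolation=cv2.INTER_AREA);print(o.shape); cv2.imwrite("pics/o.png",o)
E
```

```text
(597, 597, 3)
```

View pics/o.png

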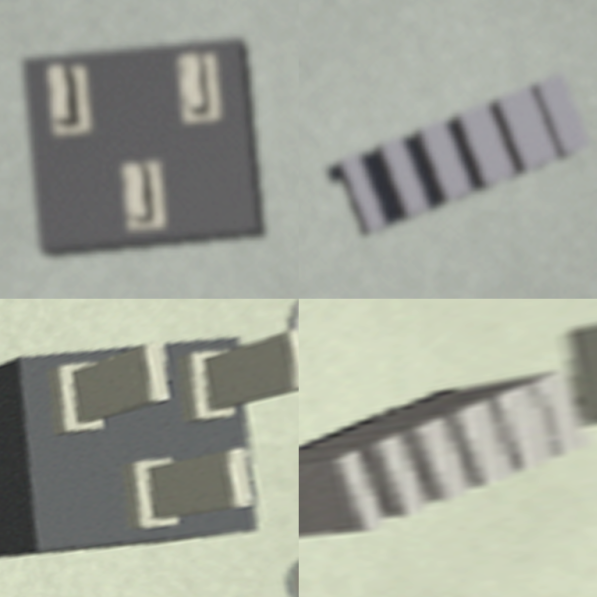

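```bash
cat > fit.py <<'E'
from h import *
from scipy.optimize import minimize
c=np.load("top.npy",allow_pickle=True).item()
S=.0006
def fit(cen,half,z,regions,x0):
    g=cv2.cvtColor(ortho(c,cen,z,half,S),cv2.COLOR_BGR2GRAY).astype(float)
    r,k=np.mgrid[0:g.shape[0],0:g.shape[1]]
    X=cen[0]+half[0]-S*r;Y=cen[1]+half[1]-S*k
    def cost(p,out=False):
        ca,sa=np.cos(p[2]),np.sin(p[2]); u=ca*(X-p[0])+sa*(Y-p[1]); v=-sa*(X-p[0])+ca*(Y-p[1])
        e=.0005; sg=lambda a:1/(1+np.exp(-np.clip(a/e,-40,40)))
        cols=[np.ones(g.size)]
        for a,b,d,f in regions:
            cols.append(cv2.GaussianBlur(sg(u-a)*sg(b-u)*sg(v-d)*sg(f-v),(0,0),2.0).ravel())
        A=np.array(cols).T
        N=A.T@A+1e-6*np.eye(A.shape[1]); w=np.linalg.solve(N,A.T@g.ravel())
        return np.mean((A@w-g.ravel())**2)
    b=min((minimize(cost,np.array(x0)+[0,dy,0],method="Nelder-Mead",options=dict(initial_simplex=np.array(x0)+[0,dy,0]+np.array([[0,0,0],[.006,0,0],[0,.006,0],[0,0,.06]]),xatol=1e-5,fatol=1e-4)) for dy in(-.005,0,.005)),key=lambda q:q.fun)
    return b.x,b.fun
W=[4,7.5,11,14.5,18]
reg=[(-.03,.03,-.092,.092)]+[(-.03,.03,(-68+34*i-w/2)/1e3,(-68+34*i+w/2)/1e3) for i,w in enumerate(W)]
G,f=fit((.535,-.2),(.08,.11),.048,reg,(.535,-.2,-.35)); print("gauge",G,np.degrees(G[2]),f)
T,f=fit((.555,.2),(.11,.12),.048,[(-.075,.075,-.085,.085)],(.555,.2,.09)); print("stand",T,np.degrees(T[2]),f)
F,f=fit((.513,.203),(.04,.03),.056,[(-.025,.025,-.014,.014)],(.513,.203,T[2])); print("former shoulder",F,np.degrees(F[2]),f)
ax=np.array([-np.sin(G[2]),np.cos(G[2])])
for i in range(5): print("slot",i+1,G[:2]+ax*(-.068+.034*i))
np.save("gauge.npy",G)
E
python3 fit.py
```

```text
gauge [ 0.53127315 -0.21367413  0.37436155] 21.449336606070467 39.38150722532599
stand [0.55600039 0.20391032 0.09429746] 5.402846598143386 180.93126795695198
former shoulder [0.51875981 0.20311371 0.09327877] 5.344479673424089 204.27126094075675
slot 1 [ 0.55613928 -0.27696454]
slot 2 [ 0.54370621 -0.24531933]
slot 3 [ 0.53127315 -0.21367413]
slot 4 [ 0.51884008 -0.18202893]
slot 5 [ 0.50640702 -0.15038372]
```

Run:
```python
from h import *
G=np.load("gauge.npy"); R=np.array([[np.cos(G[2]),-np.sin(G[2])],[np.sin(G[2]),np.cos(G[2])]])
out=[]
for n,(x0,y0,w,h) in(("top",(295,185,100,65)),("side",(255,160,70,60))):
    c=np.load(n+".npy",allow_pickle=True).item(); s=7 if n=="side" else 5
    im=cv2.convertScaleAbs(cv2.resize(c["image"][y0:y0+h,x0:x0+w],None,fx=s,fy=s,interpolation=cv2.INTER_CUBIC),alpha=1.5)
    def L(a,b,col,z=.048):
        p=[tuple(np.round(((proj(c,np.r_[G[:2]+R@np.array(q),z])[0]-[x0,y0])+.5)*s).astype(int)) for q in(a,b)]
        cv2.line(im,tuple(map(int,p[0])),tuple(map(int,p[1])),col,1)
    for v in(-.092,.092): L((-.03,v),(.03,v),(0,0,255))
    for u in(-.03,.03): L((u,-.092),(u,.092),(0,0,255))
    for i,wd in enumerate([4,7.5,11,14.5,18]):
        for q in(-1,1): L((-.03,-.068+.034*i+q*wd/2e3),(.03,-.068+.034*i+q*wd/2e3),(0,255,0))
    out.append(cv2.copyMakeBorder(im,0,0,0,500-im.shape[1],cv2.BORDER_CONSTANT))
o=np.vstack(out);o=cv2.resize(o,None,fx=.79,fy=.79);print(o.shape);cv2.imwrite("pics/ov.png",o)
```

```text
(589, 395, 3)
```

View pics/ov.png

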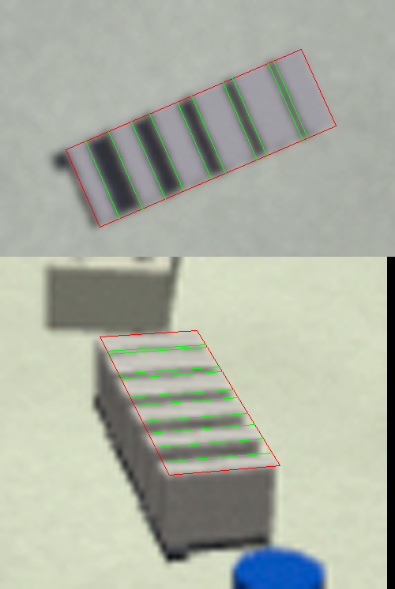

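Fit matches both views to within 1–2 mm (gauge yaw 21.4°). Moving over the front former.

```bash
python3 -m pendant '[[1,0.04,-0.0457,0,0,0,0],[1,0.08,-0.0914,0,0,0,0],[1,0.12,-0.1371,0,0,0,0],[1,0.16,-0.1828,0,0,0,0],[1,0.2,-0.2285,0,0,0,0]]' 40 >/dev/null
python3 -m pendant '[[1,0.04,-0.0457,0,0,0,0],[1,0.08,-0.0914,0,0,0,0],[1,0.12,-0.1371,0,0,0,0],[1,0.16,-0.1828,0,0,0,0],[1,0.2,-0.2285,0,0,0,0]]' >/dev/null
python3 -m pendant '[[1,0.04,-0.0457,0,0,0,0.04],[1,0.08,-0.0914,0,0,0,0.08],[1,0.12,-0.1371,0,0,0,0.1335],[1,0.152,-0.174,0.04,0,0,0.1335],[1,0.152,-0.174,0.08,0,0,0.1335]]'
cat >> h.py <<'E'
def delta(x,y,z,yaw):
    s=env.observe();R=s["tool_rot"];d=R.T@(np.array([x,y,z])-s["position"])
    cur=np.arctan2(R[1,0],R[0,0]); t=(cur-np.radians(yaw)+np.pi/2)%np.pi-np.pi/2
    print("t",s["time_s"],"pos",s["position"].round(4),"yaw",np.degrees(cur).round(2),"F",s["ft_force"].round(2),"w",round(s["grip_width"],4)); print("delta",d.round(4),"turn",round(t,4))
E
python3 -c "
from h import *
delta(.5188,.2035,.081,5.4)"
```

```text
time_s: 2.98
position: [0.5202, 0.2062, 0.1668]
tool_rot: [[0.995, 0.098, 0.001], [0.098, -0.995, 0.001], [0.001, -0.0, -1.0]]
ft_force: [-0.3, -0.2, -0.9]
grip_width: 0.0856
gripper_force: 0.0
t 2.975 pos [0.5202 0.2062 0.1668] yaw 5.6 F [-0.33 -0.16 -0.94] w 0.0856
delta [-0.0018  0.0026  0.0858] turn 0.0034
```

```bash
python3 -m pendant '[[1,-0.0018,0.0026,0.03,0,0,0.003],[1,-0.0018,0.0026,0.06,0,0,0.003],[1,-0.0018,0.0026,0.08,0,0,0.003],[1,-0.0018,0.0026,0.086,0,0,0.003],[1,-0.0018,0.0026,0.086,0,0,0.003]]'
python3 -c "
from h import *
delta(.5188,.2035,.081,5.4)
ims=[]
for n in('side','top'):
    c=env.get_image(n);u,v=proj(c,[.519,.203,.08])[0].astype(int);a=c['image'][v-50:v+50,u-65:u+65];ims.append(cv2.resize(a,None,fx=3,fy=3,interpolation=cv2.INTER_CUBIC))
cv2.imwrite('pics/g1.png',np.hstack(ims))"
```

```text
time_s: 3.6
position: [0.5181, 0.2008, 0.0826]
tool_rot: [[0.996, 0.091, 0.0], [0.091, -0.996, -0.0], [0.0, 0.0, -1.0]]
ft_force: [-0.0, 0.2, 0.4]
grip_width: 0.0854
gripper_force: 0.0
t 3.6 pos [0.5181 0.2008 0.0826] yaw 5.23 F [-0.03  0.16  0.45] w 0.0854
delta [ 0.0009 -0.0026  0.0016] turn -0.003
```

View pics/g1.png

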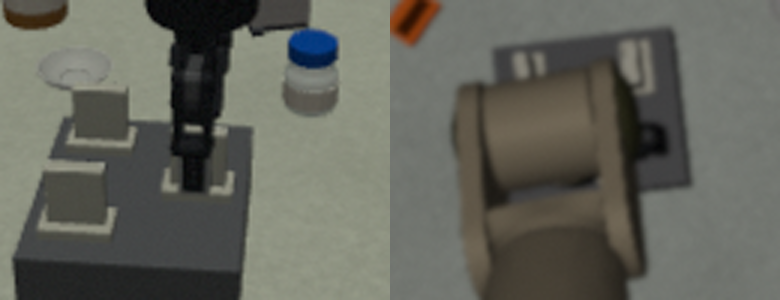

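Side view: the fingers straddle the front former's grip, centred at crop (193,165). Making a small correction, then closing.

```bash
python3 -m pendant '[[1,0.001,-0.0026,0.0005,0,0,-0.003],[1,0.001,-0.0026,0.0005,0,0,-0.003],[0.4,0.001,-0.0026,0.0005,0,0,-0.003],[0,0.001,-0.0026,0.0005,0,0,-0.003],[0,0.001,-0.0026,0.0005,0,0,-0.003]]' 40
python3 -m pendant '[[0,0,0,0,0,0,0],[0,0,0,0,0,0,0],[0,0,0,0,0,0,0],[0,0,0,0,0,0,0]]'
python3 -c "
from h import *
delta(.5188,.2035,.081,5.4)"
```

```text
time_s: 4.32
position: [0.5186, 0.2035, 0.0818]
tool_rot: [[0.996, 0.094, -0.0], [0.094, -0.996, 0.0], [-0.0, -0.0, -1.0]]
ft_force: [0.2, 0.0, 0.9]
grip_width: 0.032
gripper_force: 0.0
time_s: 4.82
position: [0.5187, 0.2035, 0.0818]
tool_rot: [[0.996, 0.094, 0.0], [0.094, -0.996, -0.0], [0.0, 0.0, -1.0]]
ft_force: [-0.7, -0.4, 0.5]
grip_width: 0.0118
gripper_force: 41.6
t 4.825 pos [0.5187 0.2035 0.0818] yaw 5.4 F [-0.7  -0.36  0.47] w 0.0118
delta [0.0001 0.     0.0008] turn 0.0001
```

```bash
python3 -m pendant '[[0,0,0,-0.02,0,0,0],[0,0,0,-0.045,0,0,0],[0,0,0,-0.08,0,0,0],[0,0,0,-0.11,0,0,0],[0,0,0,-0.11,0,0,0]]'
python3 -c "
from h import *
G=np.load('gauge.npy');print(G)
delta(.5561,-.2770,.19,21.45)"
```

```text
time_s: 5.45
position: [0.5193, 0.2037, 0.1936]
tool_rot: [[0.996, 0.094, 0.004], [0.094, -0.996, 0.001], [0.004, -0.0, -1.0]]
ft_force: [0.1, -1.3, -0.9]
grip_width: 0.0117
gripper_force: 41.5
[ 0.53127315 -0.21367413  0.37436155]
t 5.45 pos [0.5193 0.2037 0.1936] yaw 5.41 F [ 0.07 -1.26 -0.9 ] w 0.0117
delta [-0.0087  0.482   0.0034] turn -0.28
```

```bash
python3 -m pendant '[[0,0,0.06,0,0,0,-0.05],[0,0,0.12,0,0,0,-0.11],[0,-0.003,0.18,0,0,0,-0.17],[0,-0.005,0.24,0,0,0,-0.23],[0,-0.007,0.3,0,0,0,-0.28]]' >/dev/null
python3 -m pendant '[[0,0,0,0,0,0,0]]'
python3 -c "
from h import *
delta(.5561,-.2770,.14,21.45)"
```

```text
time_s: 6.2
position: [0.5395, -0.0995, 0.19]
tool_rot: [[0.933, 0.361, -0.002], [0.361, -0.933, 0.0], [-0.002, -0.001, -1.0]]
ft_force: [-0.2, 1.0, -1.5]
grip_width: 0.0114
gripper_force: 41.5
t 6.2 pos [ 0.5395 -0.0995  0.19  ] yaw 21.17 F [-0.25  0.96 -1.49] w 0.0114
delta [-0.0486  0.1716  0.0499] turn -0.0049
```

```bash
python3 -m pendant '[[0,-0.016,0.057,0,0,0,-0.002],[0,-0.033,0.115,0,0,0,-0.004],[0,-0.0486,0.1716,0.02,0,0,-0.004],[0,-0.0486,0.1716,0.045,0,0,-0.004],[0,-0.0486,0.1716,0.05,0,0,-0.004]]' >/dev/null
python3 -m pendant '[[0,0,0,0,0,0,0],[0,0,0,0,0,0,0]]'
python3 - <<'E'
from h import *
delta(.5561,-.2770,.14,21.45)
ims=[]
for n,k in(("side",5),("top",4)):
    c=env.get_image(n);np.save(n+"2.npy",c,allow_pickle=True)
    u,v=proj(c,[.5561,-.277,.07])[0].astype(int);ims.append(cv2.resize(c["image"][v-50:v+50,u-38:u+38],None,fx=5,fy=5,interpolation=cv2.INTER_CUBIC))
    print(n,(u-38,v-50))
cv2.imwrite("pics/s1.png",cv2.convertScaleAbs(np.hstack(ims),alpha=1.6))
E
```

```text
time_s: 7.08
position: [0.558, -0.2726, 0.1429]
tool_rot: [[0.929, 0.37, 0.001], [0.37, -0.929, -0.001], [0.001, 0.001, -1.0]]
ft_force: [-0.4, 0.7, -0.6]
grip_width: 0.0115
gripper_force: 41.4
t 7.075 pos [ 0.558  -0.2726  0.1429] yaw 21.74 F [-0.44  0.67 -0.57] w 0.0115
delta [-0.0033  0.0034  0.0029] turn 0.0051
side (np.int64(245), np.int64(119))
top (np.int64(330), np.int64(158))
```

View pics/s1.png

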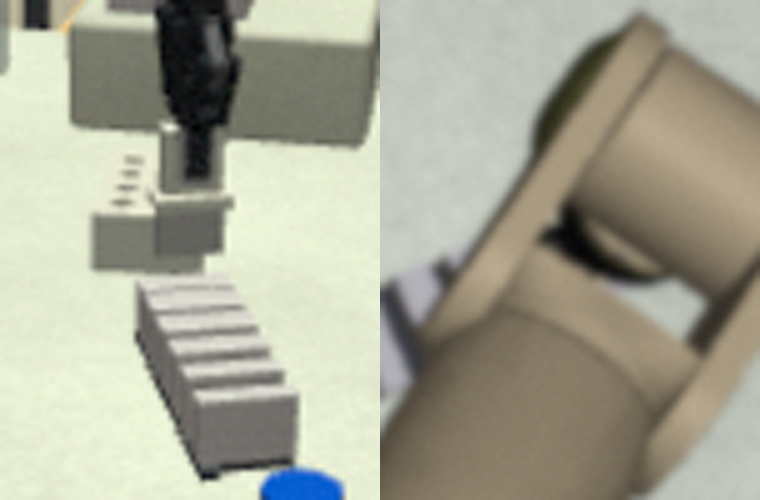

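Side view: the former is held upright with its blade (crop 190,230) just above slot 1 at the gauge's far end. Letting it settle, then touching down slowly.

```bash
python3 -m pendant '[[0,0,0,0,0,0,0],[0,0,0,0,0,0,0]]' >/dev/null
python3 -c "
from h import *
delta(.5561,-.2770,.12,21.45)"
```

```text
t 7.425 pos [ 0.5575 -0.2733  0.1421] yaw 21.68 F [ 0.47  0.22 -1.27] w 0.0111
delta [-0.0027  0.003   0.0221] turn 0.004
```

```bash
python3 -m pendant '[[0,-0.0027,0.003,0.01,0,0,0.004],[0,-0.0027,0.003,0.021,0,0,0.004],[0,-0.0027,0.003,0.021,0,0,0.004],[0,-0.0027,0.003,0.021,0,0,0.004]]' >/dev/null
python3 -c "
from h import *
delta(.5561,-.2770,.116,21.45)"
```

```text
t 7.925 pos [ 0.5561 -0.2771  0.1208] yaw 21.44 F [-0.04  0.4   0.31] w 0.0117
delta [ 0.     -0.0001  0.0048] turn -0.0001
```

Now touch at 1 mm per row (8 mm/s), stopping to read the force.

```bash
python3 -m pendant '[[0,0,0,0.001,0,0,0],[0,0,0,0.002,0,0,0],[0,0,0,0.003,0,0,0],[0,0,0,0.004,0,0,0]]'
python3 -m pendant '[[0,0,0,0.001,0,0,0]]' | grep -E 'pos|ft'
```

```text
time_s: 8.43
position: [0.5561, -0.2771, 0.1168]
tool_rot: [[0.931, 0.366, 0.0], [0.366, -0.931, -0.0], [0.0, 0.0, -1.0]]
ft_force: [0.0, 0.4, -1.6]
grip_width: 0.0114
gripper_force: 41.4
position: [0.5561, -0.2771, 0.1158]
ft_force: [-0.9, 0.9, 8.7]
```

```bash
python3 -m pendant '[[0,0,0,-0.0005,0,0,0],[0,0,0,-0.0005,0,0,0]]' | grep -E 'pos|ft'
```

```text
position: [0.556, -0.2771, 0.1163]
ft_force: [0.6, -0.1, -1.0]
```

```bash
python3 -m pendant '[[0,0,0,0.0004,0,0,0],[0,0,0,0.0004,0,0,0]]' | grep -E 'pos|ft'; python3 -m pendant '[[0,0,0,-0.003,0,0,0],[0,0,0,-0.008,0,0,0]]' >/dev/null
python3 -c "
from h import *
delta(.5437,-.2453,.124,21.45)"
```

```text
position: [0.556, -0.2771, 0.1159]
ft_force: [-0.3, -0.0, -0.3]
t 9.3 pos [ 0.556  -0.2771  0.1241] yaw 21.44 F [-0.05 -0.81 -0.65] w 0.0117
delta [ 0.0001 -0.0341  0.0001] turn -0.0001
```

```bash
python3 -m pendant '[[0,0,0,0.004,0,0,0],[0,0,0,0.0075,0,0,0],[0,0,0,0.0082,0,0,0],[0,0,0,0.0084,0,0,0],[0,0,0,0.0084,0,0,0]]' | grep -E 'pos|ft'; python3 -m pendant '[[0,0,0,0.0002,0,0,0],[0,0,0,0.0002,0,0,0]]' | grep -E 'pos|ft'
```

```text
position: [0.556, -0.277, 0.1158]
ft_force: [-1.3, 1.0, 5.1]
position: [0.556, -0.2771, 0.1158]
ft_force: [-1.1, 1.4, 6.4]
```

Steady refusal at slot 1 with about 6 N. On to slot 2.

```bash
python3 -m pendant '[[0,0,0,-0.003,0,0,0],[0,0,0,-0.006,0,0,0],[0,0,-0.017,-0.006,0,0,0],[0,0,-0.034,-0.006,0,0,0],[0,0,-0.034,-0.006,0,0,0]]' >/dev/null; python3 -m pendant '[[0,0,0,0,0,0,0],[0,0,0,0.002,0,0,0],[0,0,0,0.004,0,0,0],[0,0,0,0.005,0,0,0],[0,0,0,0.005,0,0,0]]' | grep -E 'pos|ft'; 
python3 -m pendant '[[0,0,0,0.0006,0,0,0],[0,0,0,0.0012,0,0,0]]' | grep -E 'pos|ft'
python3 -c "
from h import *
delta(.5437,-.2453,.124,21.45)"
```

```text
position: [0.5436, -0.2455, 0.1162]
ft_force: [0.6, -0.2, -0.3]
position: [0.5437, -0.2455, 0.1158]
ft_force: [-2.3, 1.0, 7.6]
t 11.675 pos [ 0.5437 -0.2455  0.1158] yaw 21.45 F [-2.34  1.    7.6 ] w 0.0116
delta [ 0.0001 -0.0002 -0.0082] turn -0.0001
```

```bash
python3 -m pendant '[[0,0,0.0005,0,0,0,0],[0,0,0.001,0,0,0,0]]' | grep -E 'pos|ft'; 
python3 -m pendant '[[0,0,0.0004,0,0,0,0],[0,0,0.0008,0,0,0,0]]' | grep -E 'pos|ft'; python3 -m pendant '[[0,0,0.0004,0,0,0,0],[0,0,0.0008,0,0,0,0]]' | grep -E 'pos|ft'
```

```text
position: [0.5439, -0.2459, 0.1158]
ft_force: [-2.2, 3.7, 6.3]
position: [0.5442, -0.2466, 0.1158]
ft_force: [-1.1, 3.5, 6.2]
position: [0.5446, -0.2473, 0.1158]
ft_force: [-0.9, 4.0, 5.7]
```

```bash
python3 -m pendant '[[0,0,-0.0013,0,0,0,0],[0,0,-0.0026,0,0,0,0]]' | grep -E 'pos|ft'; 
python3 -m pendant '[[0,0,-0.0005,0,0,0,0],[0,0,-0.001,0,0,0,0]]' | grep -E 'pos|ft'; 
python3 -m pendant '[[0,0,-0.0004,0,0,0,0],[0,0,-0.0008,0,0,0,0]]' | grep -E 'pos|ft'; python3 -m pendant '[[0,0,-0.0004,0,0,0,0],[0,0,-0.0008,0,0,0,0]]' | grep -E 'pos|ft'
```

```text
position: [0.5441, -0.2461, 0.1158]
ft_force: [0.8, -2.7, 3.7]
position: [0.5438, -0.2453, 0.1158]
ft_force: [1.4, -3.4, 5.8]
position: [0.5435, -0.2445, 0.1158]
ft_force: [1.2, -3.4, 6.3]
position: [0.5433, -0.2438, 0.1158]
ft_force: [0.8, -3.1, 5.3]
```

```bash
python3 -m pendant '[[0,0,-0.0005,0,0,0,0],[0,0,-0.001,0,0,0,0]]' | grep -E 'pos|ft'; 
python3 -m pendant '[[0,0,0,-0.002,0,0,0],[0,0,0,-0.005,0,0,0]]' >/dev/null
python3 -c "
from h import *
delta(.5313,-.2137,.124,21.45)"
```

```text
position: [0.5429, -0.2428, 0.1158]
ft_force: [1.3, -3.1, 5.2]
t 13.925 pos [ 0.5418 -0.2416  0.1196] yaw 21.45 F [ 0.07  0.36 -0.11] w 0.0118
delta [ 0.0004 -0.0298 -0.0044] turn -0.0
```

Slot 2 is refused across a ±2.5 mm sweep. On to slot 3.

```bash
python3 -m pendant '[[0,0,-0.015,0,0,0,0],[0,0,-0.0298,0,0,0,0],[0,0,-0.0298,0,0,0,0],[0,0,-0.0298,0,0,0,0],[0,0,-0.0298,0.002,0,0,0]]' >/dev/null; python3 -m pendant '[[0,0,0,0.001,0,0,0],[0,0,0,0.0015,0,0,0],[0,0,0,0.002,0,0,0],[0,0,0,0.0024,0,0,0]]' | grep -E 'pos|ft'
python3 -c "
from h import *
delta(.5313,-.2137,.1154,21.45)"
```

```text
position: [0.5314, -0.2144, 0.1158]
ft_force: [-0.3, 0.7, 0.7]
t 15.05 pos [ 0.5314 -0.2144  0.1158] yaw 21.44 F [-0.34  0.68  0.74] w 0.0114
delta [ 0.0001 -0.0007  0.0004] turn -0.0001
```

```bash
python3 -m pendant '[[0,0,0,0.0004,0,0,0],[0,0,0,0.0008,0,0,0]]' | grep -E 'pos|ft'
```

```text
position: [0.5315, -0.2144, 0.1155]
ft_force: [-1.4, -0.3, 6.3]
```

```bash
for i in 1; do python3 -m pendant '[[0,0,-0.0005,0,0,0,0],[0,0,-0.001,0,0,0,0]]' | grep -E 'pos|ft'; done
python3 -m pendant '[[0,0,-0.0003,0,0,0,0],[0,0,-0.0006,0,0,0,0]]' | grep -E 'pos|ft'
python3 -m pendant '[[0,0,-0.0003,0,0,0,0],[0,0,-0.0006,0,0,0,0]]' | grep -E 'pos|ft'
```

```text
position: [0.531, -0.2134, 0.1147]
ft_force: [0.6, 0.4, -1.1]
position: [0.5308, -0.2128, 0.1148]
ft_force: [0.1, 0.4, -0.6]
position: [0.5307, -0.2126, 0.1149]
ft_force: [0.4, -1.6, -2.3]
```

It dropped into slot 3. Re-centring and lowering slowly.

```bash
python3 -m pendant '[[0,0,0.0007,0,0,0,0],[0,0,0.0007,0.001,0,0,0],[0,0,0.0007,0.002,0,0,0],[0,0,0.0007,0.003,0,0,0]]' | grep -E 'pos|ft'
python3 -m pendant '[[0,0,0,0.0012,0,0,0],[0,0,0,0.0024,0,0,0]]' | grep -E 'pos|ft'
```

```text
position: [0.5308, -0.2129, 0.1118]
ft_force: [0.2, -0.2, -0.8]
position: [0.5308, -0.2129, 0.1094]
ft_force: [-0.0, -1.2, -0.5]
```

```bash
python3 -m pendant '[[0,0,0,0.0013,0,0,0],[0,0,0,0.0026,0,0,0],[0,0,0,0.0039,0,0,0],[0,0,0,0.0052,0,0,0],[0,0,0,0.0065,0,0,0]]' | grep -E 'pos|ft'
python3 -m pendant '[[0,0,0,0.0013,0,0,0],[0,0,0,0.0026,0,0,0],[0,0,0,0.0039,0,0,0],[0,0,0,0.0052,0,0,0],[0,0,0,0.0065,0,0,0]]' | grep -E 'pos|ft'
python3 -m pendant '[[0,0,0,0.0013,0,0,0],[0,0,0,0.0026,0,0,0],[0,0,0,0.0039,0,0,0],[0,0,0,0.0052,0,0,0],[0,0,0,0.0065,0,0,0]]' | grep -E 'pos|ft'
```

```text
position: [0.5308, -0.213, 0.1029]
ft_force: [0.2, -0.2, -1.1]
position: [0.5308, -0.213, 0.0964]
ft_force: [-0.3, 0.2, -0.8]
position: [0.5308, -0.213, 0.0899]
ft_force: [0.0, 0.1, -1.0]
```

```bash
python3 -m pendant '[[0,0,0,0.0013,0,0,0],[0,0,0,0.0026,0,0,0],[0,0,0,0.0039,0,0,0],[0,0,0,0.0052,0,0,0],[0,0,0,0.0065,0,0,0]]' | grep -E 'pos|ft'
python3 -m pendant '[[0,0,0,0.0007,0,0,0],[0,0,0,0.0013,0,0,0]]' | grep -E 'pos|ft'
```

```text
position: [0.5308, -0.213, 0.0834]
ft_force: [0.7, 0.2, -1.0]
position: [0.5309, -0.213, 0.0822]
ft_force: [-0.4, -0.6, -0.9]
```

```bash
python3 -m pendant '[[0,0,0,0.0004,0,0,0],[0,0,0,0.0008,0,0,0]]' | grep -E 'pos|ft'
```

```text
position: [0.5309, -0.213, 0.0818]
ft_force: [-2.5, 0.8, 5.8]
```

Shoulder seated at TCP z = 0.0818, exactly as predicted. Releasing and retreating.

```bash
python3 -m pendant '[[0.3,0,0,-0.0003,0,0,0],[0.5,0,0,-0.0003,0,0,0],[0.7,0,0,-0.0003,0,0,0],[0.7,0,0,-0.0003,0,0,0],[0.7,0,0,-0.0003,0,0,0]]' | grep -E 'pos|ft|wid'
python3 -m pendant '[[0.7,0,0,-0.02,0,0,0],[0.7,0,0,-0.06,0,0,0],[0.7,0,0,-0.11,0,0,0],[0.7,0,0,-0.15,0,0,0],[0.7,0.0,0,-0.15,0,0,0]]' | grep -E 'pos|ft|time'
python3 -c "
from h import *
ims=[]
for n in('side','top'):
    c=env.get_image(n);u,v=proj(c,[.53,-.213,.07])[0].astype(int);ims.append(cv2.resize(c['image'][v-50:v+50,u-50:u+50],None,fx=4,fy=4,interpolation=cv2.INTER_CUBIC))
cv2.imwrite('pics/end.png',cv2.convertScaleAbs(np.hstack(ims),alpha=1.5))"
```

```text
position: [0.5309, -0.213, 0.0817]
ft_force: [0.1, -0.4, 0.0]
grip_width: 0.0599
time_s: 21.05
position: [0.5317, -0.2134, 0.2349]
ft_force: [0.2, -0.5, -0.9]
```

View pics/end.png

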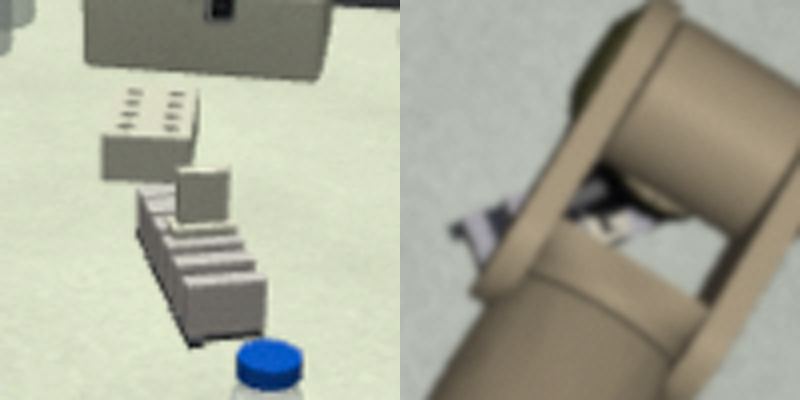

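The former stands upright in the middle slot, with its shoulder flat on the gauge (crop 203,225), and the gripper is clear. Handing in.

```bash
python3 -c "
from rig import env
print(env.close_job())"
```

```text
the job is handed in; nothing more can be done
None
```

Slots 1 and 2 refused the front former, and slot 3 (11 mm) took its blade, so it is the 9.5 mm one; it is fully home there and released, and the job was handed in at about 21 s, with no verdict returned.

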